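# Zero the board tester's dial, then hold its load key at the third step

### The job

Take a crush reading on the piece of box board that is already in the bench tester: first turn the bezel of its dial until the pointer reads zero (the dot mark) and leave it there, then press the sprung load key down past its first and second clicks to the third, not as far as the bottom stop, and finish while still holding it down there with the gripper. Leave the other things on and around the tester where they are.

Things in the scene. Friction and masses are not known exactly. Their poses are not given: they have to be found in the camera images.
- tester: Board crush tester, fixed to the table: grey housing 240 (x) by 360 (y) mm with a flat deck 72 mm above the table. Origin on the table under its centre; its -x side faces the robot at yaw 0, z up. On the deck, in its frame: dial at (-20, +100) mm, load key at (-20, -100) mm, presser with the board strip between them.
- dial_center (a point): Point on the dial's vertical axis, 105 mm above the table, level with the top of the bezel; it does not turn, axes as the tester's. The round dial lies face up.
- bezel (a joint): Angle (rad) of the bezel: ribbed steel ring with the pale scale, 65 mm across, from 85 to 105 mm above the table, on a neck 54 mm across; gripped across its rim. 0: zero mark under the pointer, key up. Positive: the scale stands clockwise (from above) of that: turn it counterclockwise. Starts at 0.45 to 1.3, stops at -0.5 and 1.6, stays where left (0.08 N m). One division: 0.2 rad.
- zero_mark (a point): The scale's zero: a black dot 7 mm across with a short bar, 20.5 mm from the dial's axis, turning with the bezel. Thick bars 0.6, 1.2 and 1.8 rad clockwise of it mark the three load steps; thin lines are divisions.
- needle_tip (a point): Tip of the dial's dark steel pointer, 21 mm from the dial's axis, over the scale and below the bezel's rim. With the key up it points along the tester's +x; it turns clockwise 0.6 rad for each 12 mm the key goes down and does not turn with the bezel.
- key (a joint): Travel of the load key (m), 0 up, growing as it is pressed straight down. Clicks (detents) at 0.012, 0.024, 0.036; bottom stop at 0.044. Its spring always lifts it again when let go: 4 N at the top growing to 11 N at the third click, with a ripple of 3.4 N either way from the clicks (least push 3 mm before each click, most 3 mm after).
- key_top (a point): Centre of the top of the load key's cap, a flat black square 44 by 44 by 10 mm on a 20 mm steel stem, pressed from above; axes as the tester's: 125 mm above the table with the key up, 89 mm at the third click.
- step_post (a point): Middle of the top of the plain metal step post, 18 (x) by 34 (y) mm, 132 mm above the table, 20 mm beyond the cap's +x edge. Three dark lines on it, 113, 101 and 89 mm above the table, show where the cap's top stands at clicks one, two and three.
- presser (a point): Top of the presser screw, 146 mm above the table, midway between dial and key. The presser arm, 30 mm wide, runs 30 mm to -x and 85 mm to +x of it (tester's axes), its top 136 mm above the table; the strip of grey board lies under it.
- weight: Bystander: brass knob weight, 30 mm across, 37 mm high, standing on the deck near its robot-side edge between dial and key; origin under it.
- tape: Bystander: roll of gummed tape lying flat, 100 mm across, 24 mm high, on the table behind the tester; origin under its centre.
- stamp: Bystander: turned wooden hand stamp, 38 mm across, 80 mm high, on the table at the dial's end of the tester; origin under it.
- stapler: Bystander: stapler 150 by 36 by 56 mm on the table beside the dial's end of the tester; origin under its centre.
- cup: Bystander: white mug 80 mm across, 90 mm high, beside the key's end of the tester; origin under it.
- brush: Bystander: dusting brush lying on the table behind the tester; origin under it.
- notebook: Bystander: cloth notebook 100 by 150 by 16 mm, flat on the table beside the key's end of the tester; origin under its centre.

How it is judged:
By the outcome, as a careful person would: the job done as asked, in the order asked, and still so for the second after the job is handed in, while the arm keeps its last pose, push and grip.
It also fails if it takes over 38 s, if anything falls off the work surface, if the arm or the gripper's body presses on something with over 40 N, if the wrist force passes 120 N, or if a joint passes its speed limit or range.

### The arm

A 6-joint arm with a two-finger parallel gripper is mounted at the origin on the work surface. World frame = base frame: x ahead of the robot, y to its left, z up, the work surface at z = 0. Lengths are in m, angles in rad, forces in N, time in s.
With the tool pointing down it reaches from about 0.35 to 0.875 m from the base axis. Payload 15.5 kg.
Tool frame: the origin (TCP) lies between the finger pads; the fingertips stand 17 mm ahead of it and the grasp point (between the pads) lies 2 mm behind it; z points along the fingers, y is the line along which they close (so a half turn about z gives the same grasp; the last joint's range is limited). The gripper opens to 85 mm and grips with 20 to 120 N. Pads are 22 mm wide; open, the fingers measure 114 mm over their backs; the gripper's body (76 mm by 85 mm) begins 54 mm behind the grasp point. The pads swing forward as they close: fully open they stand 13 mm farther back than shut.
Start: joints at [-0.096, 0.494, 1.345, -0, 1.302, -0.096], TCP at [0.625, 0, 0.248] pointing down, gripper open.
Joint ranges: [-2.91, 2.91], [-0.82, 2.16], [0.22, 2.67], [-1.22, 4.37], [0.12, 2.79], [-3.08, 3.08]. Speed limits (rad/s): [1.89, 1.89, 2.57, 3.01, 3.01, 3.01].

### API

Orientations are given as a rotation vector (axis times angle).
In Python, from bench import arm gives the robot as it stands. The module is installed in compiled form; this text tells all that it offers.
- The arm moves only by the tool send_rows, never from a script. Its argument "plan" is text: rows parted by semicolons, each of 5 numbers parted by spaces: the shift along the tool's x, y, z in mm, then the turn about the tool's z in degrees, then the opening, from 0 (shut) to 1 (fully open). In form: tx ty tz turn grip; .... A call has 1 to 20 rows; each row shifts and turns the commanded pose from where the row before left it, along the tool's axes as they then stand; what a row does not reach is not made up. A row lasts 1/8 s, in which the tool goes at most 62.5 mm and 10.7 degrees, less where a joint would pass 70% of its speed; a pose out of reach is approached as far as the arm can. A call is refused whole if a number of a shift passes 62.5 or a number of a turn 10.7, either way. A call with a gripper value outside its range is refused whole. The fingers move at their own pace and stop on an object; "grip_force" is the grip in N (left out, the last holds). Time passes only in rows, so rows that do not move let the fingers close. It gives the time, the measured TCP pose, the force, the opening and the grip force at its end, in the units of the state.
- arm.sense(): the state, without advancing time (a new reading comes with each control period).
- arm.get_image(name): name is "scene" or "side" or "wrist"; returns a dict with "frame" (420x560x3 uint8, blue, green, red), "fx", "fy", "cx", "cy" (pixels), "dist" ([k1, k2, p1, p2, k3] as OpenCV has them; the pictures are not rectified), "T" (4x4, takes a point from camera to world coordinates). Camera axes: x right, y up, looking along -z (the intrinsics and any distortion apply to the point x, -y, -z); pixel columns grow to the right and rows downward; lengths in m; the calibration is good to about 2 mm. A picture is of the moment at which its call begins. There is no depth.
- arm.hand_in(): hands the job in; it is judged then, once.
The state is a dict: "time": time; "qpos": joint angles; "dq": joint speeds; "joint_efforts": joint torques, N m; "position": TCP position; "orientation": TCP orientation; "contact_force": force on the tool from outside, world axes, zero at the start; "torque": the same for the moment, N m; "opening": finger opening in m; "finger_force": force on a finger pad.
Only numpy, scipy, OpenCV 4.12 (cv2) and the standard library are available. Lean on these libraries where they do the work, as an engineer would, in place of code of your own. Each camera call takes 0.05 s, during which the arm holds its last target. There are 200 camera calls.

## Working session

There is one attempt and no reset: what is moved stays moved. The work goes in short steps, Python scripts to look and compute and a tool call to move; the robot and the scene stay as the last step left them, time stands still between calls to the robot, and variables do not carry over. Pictures are saved under pics/ and viewed, at most 10 in all, crops included, and the job is handed in when it is done.

Besides the shell and the picture viewer there is one more tool, called as name(argument=value, ...), one argument or row to a line, values as JSON. send_rows: Moves the arm, as the interface text tells. Its arguments: {"type":"object","properties":{"plan":{"type":"string"},"grip_force":{"type":"number"}},"required":["plan"]}

```bash
mkdir -p pics; cat > h.py <<'E'
import numpy as np, cv2
from bench import arm
def ray(im,uv):
    K=np.array([[im["fx"],0,im["cx"]],[0,im["fy"],im["cy"]],[0,0,1]])
    p=cv2.undistortPoints(np.array([[uv]],float),K,np.array(im["dist"],float))[0,0]
    T=np.array(im["T"]); d=T[:3,:3]@np.array([p[0],-p[1],-1.]); return T[:3,3],d
def onz(im,uv,z):
    o,d=ray(im,uv); return o+d*(z-o[2])/d[2]
def proj(im,P):
    T=np.linalg.inv(np.array(im["T"])); c=T[:3,:3]@np.array(P,float)+T[:3,3]
    K=np.array([[im["fx"],0,im["cx"]],[0,im["fy"],im["cy"]],[0,0,1]])
    return cv2.projectPoints(np.array([[c[0],-c[1],-c[2]]]),np.zeros(3),np.zeros(3),K,np.array(im["dist"],float))[0][0,0]
E
python3 - <<'E'
from h import *
s=arm.sense(); print({k:np.round(v,3) for k,v in s.items()})
fs=[]
for n in ["scene","side","wrist"]:
    im=arm.get_image(n); np.save(f"{n}0.npy",im,allow_pickle=True); cv2.imwrite(f"pics/{n}0.png",im["frame"]); print(n,np.round(im["T"],3).tolist(),im["fx"])
E
```

```text
{'time': np.float64(0.0), 'qpos': array([-0.095,  0.494,  1.346, -0.   ,  1.302, -0.096]), 'dq': array([ 0.   , -0.001,  0.001, -0.002,  0.   ,  0.   ]), 'joint_efforts': array([-3.0000e-03, -8.8216e+01, -3.8387e+01, -0.0000e+00,  1.0000e-02,
        0.0000e+00]), 'position': array([0.625, 0.   , 0.248]), 'orientation': array([-2.221e+00, -2.221e+00,  1.000e-03]), 'contact_force': array([ 0.763, -0.55 , -0.126]), 'torque': array([-0.004,  0.002,  0.059]), 'finger_force': np.float64(0.0), 'opening': np.float64(0.086)}
scene [[0.407, -0.707, 0.578, 1.157], [0.914, 0.319, -0.252, -0.199], [-0.006, 0.631, 0.776, 0.821], [0.0, 0.0, 0.0, 1.0]] 427.4240870424218
side [[0.916, 0.237, -0.324, 0.189], [-0.402, 0.536, -0.742, -0.869], [-0.002, 0.81, 0.586, 0.833], [0.0, 0.0, 0.0, 1.0]] 524.593626199301
wrist [[1.0, -0.001, 0.0, 0.624], [0.001, 0.96, 0.281, 0.073], [-0.001, -0.281, 0.96, 0.374], [0.0, 0.0, 0.0, 1.0]] 310.1393037120482
```

View pics/scene0.png

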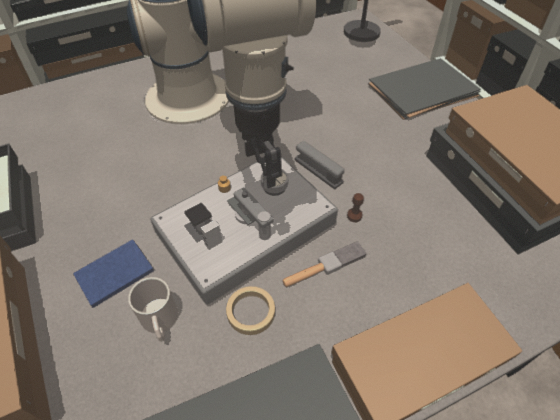

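View pics/wrist0.png

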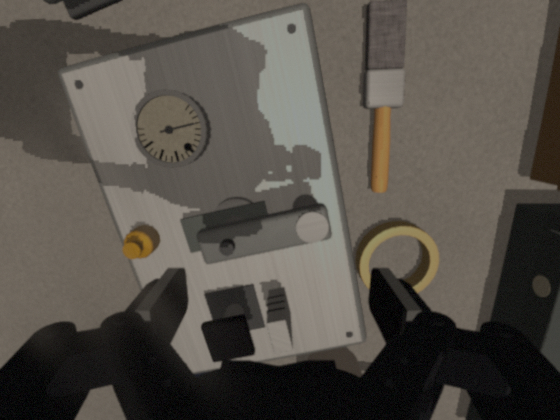

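The scene view shows the tester with the hand over the dial. In the wrist view the dial is at about (169,129), the zero dot at (188,147), the pointer tip at (200,123) and the key cap at (228,338). The tester is yawed about +0.2 rad. Next I'll measure these.

```bash
python3 - <<'E'
from h import *
im=np.load("wrist0.npy",allow_pickle=True).item()
P=lambda uv,z: np.round(onz(im,uv,z)*1000,1)
c=[P(x,.072) for x in [(62,70),(308,5),(362,342),(79,84),(291,28),(349,334)]]
print(c); 
for a,b in [(0,1),(1,2),(3,4),(4,5)]:
    d=c[b]-c[a]; print(np.hypot(*d[:2]),np.arctan2(d[1],d[0]))
for n,uv,z in [("dial",(169,129),.098),("dot",(188,147),.098),("tip",(200,123),.098),("cap",(228,338),.125),("weight",(138,245),.1)]: print(n,P(uv,z))
f=im["frame"]; a=cv2.resize(f[80:180,115:225],None,fx=5,fy=5,interpolation=cv2.INTER_CUBIC); b=cv2.resize(f[300:380,190:310],(500*120//100,400),interpolation=cv2.INTER_CUBIC)
cv2.imwrite("pics/a.png",a)
E
```

```text
[array([425.9, 123.3,  72. ]), array([649.2, 173.3,  72. ]), array([ 721.6, -168.5,   72. ]), array([440. , 110.9,  72. ]), array([634.8, 155.3,  72. ]), array([ 705.6, -157.3,   72. ])]
228.8293905948273 0.22028054802421757
349.3837431821922 -1.3620618569405325
199.79589585374367 0.22409777419056384
320.51739422377693 -1.3480664895380197
dial [529.4  70.1  98. ]
dot [544.8  54.8  98. ]
tip [556.6  74.9  98. ]
cap [ 576.1 -121.5  125. ]
weight [489.9 -36.6 100. ]
```

View pics/a.png

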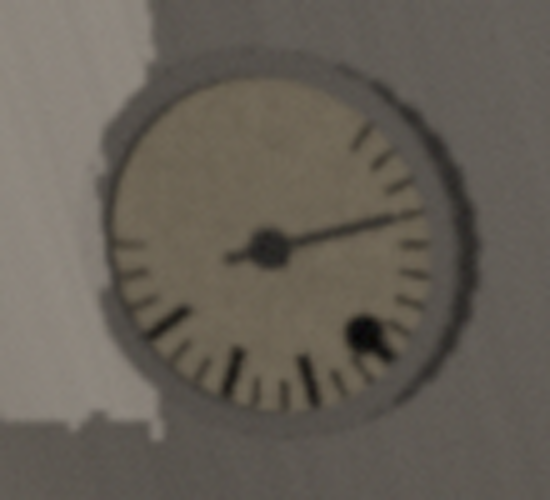

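The tester's yaw is about 0.222 and its centre about (573,-23) mm. The measured dial (530,70) and cap (576,-122) agree with the layout given. The crop shows the needle on a division and the zero dot five divisions clockwise of it, so the bezel is at about 1.0 rad. I'll move over the dial with the tool pre-turned clockwise.

send_rows(
  plan="23 -31 16 0 1; 23 -31 16 0 1; 24 -32 16 0 1; 0 0 0 10 1; 0 0 0 10 1; 0 0 0 9 1; 0 0 0 0 1; 0 0 0 0 1",
  grip_force=40,
)

```text
time: 1.15
position: [0.531, 0.07, 0.2002]
orientation: [-2.704, -1.599, 0.0]
contact_force: [-0.5, 0.0, -0.3]
opening: 0.0856
finger_force: 0.0
```

```bash
cat > dial.py <<'E'
import sys
from h import *
s=arm.sense(); print(np.round(s["position"]*1000,1),np.round(s["contact_force"],1),s["time"],np.round(s["qpos"],2))
im=arm.get_image("wrist"); n=sys.argv[1]; np.save(n+".npy",im,allow_pickle=True)
u,v=proj(im,[.5305,.0701,.1]); print(u,v)
x0,y0=int(max(u-70,0)),int(max(v-70,0)); c=im["frame"][y0:y0+140,x0:x0+140]
print(x0,y0,c.shape); cv2.imwrite(f"pics/{n}.png",cv2.resize(c,None,fx=4,fy=4,interpolation=cv2.INTER_CUBIC))
E
python3 dial.py d1
```

```text
[531.   70.  200.2] [-0.5  0.  -0.3] 1.15 [ 0.02  0.42  1.63 -0.    1.09  0.52]
279.24182163979935 223.19970503595843
209 153 (140, 140, 3)
```

View pics/d1.png

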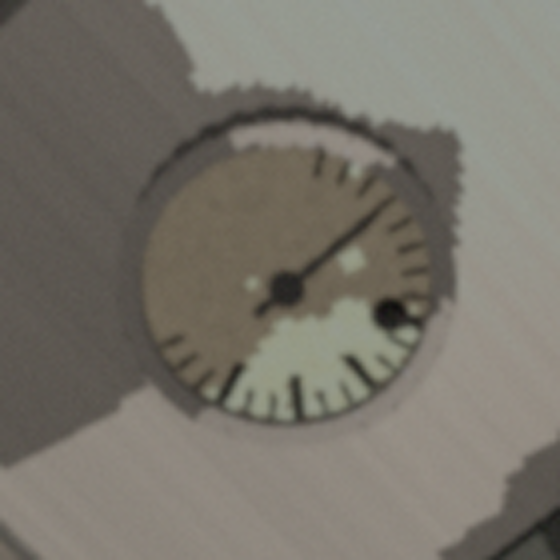

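The dial is seen close up: hub at crop (287,288), dot (390,314), tip (393,197).

```bash
python3 - <<'E'
from h import *
im=np.load("d1.npy",allow_pickle=True).item()
for z in (.095,.1):
    h,d,t=[onz(im,(x/4+208.6,y/4+152.6),z)[:2]*1000 for x,y in [(287,288),(390,314),(393,197)]]
    a=[np.arctan2(*(p-h)[::-1]) for p in (d,t)]
    print(np.round(h,1),np.hypot(*(d-h)),np.hypot(*(t-h)),a,a[1]-a[0])
# outer bezel edges: left, right, top crop px at rim
for z,pts in ((.105,[(137,290),(297,437)]),):
    print([np.round(onz(im,(x/4+208.6,y/4+152.6),z)*1000,1) for x,y in pts])
E
```

```text
[530.   67.3] 21.062357078701222 27.396659095934616 [np.float64(-0.7606484277815101), np.float64(0.2332223856597787)] 0.9938708134412888
[530.7  68.7] 20.607950755410815 26.805594426215634 [np.float64(-0.7606484277815105), np.float64(0.23322238565977907)] 0.9938708134412896
[array([506.5,  83.3, 105. ]), array([518.6,  42.4, 105. ])]
```

The bezel is at 0.99 rad. I'll descend to TCP z≈97 mm and grip.

send_rows(
  plan="0 0 30 0 1; 0 0 30 0 1; 0 0 25 0 1; 0 0 18 0 1; 0 0 0 0 1; 0 0 0 0 0.6; 0 0 0 0 0.6; 0 0 0 0 0.6; 0 0 0 0 0.6; 0 0 0 0 0.6",
  grip_force=40,
)

```text
time: 2.45
position: [0.5327, 0.0696, 0.0988]
orientation: [2.704, 1.594, 0.005]
contact_force: [2.9, -4.6, 6.5]
opening: 0.0623
finger_force: 42.2
```

send_rows(
  plan="0 0 0 -5 0.6; 0 0 0 -8 0.6; 0 0 0 -8 0.6; 0 0 0 -8 0.6; 0 0 0 -8 0.6; 0 0 0 -8 0.6; 0 0 0 -7 0.6; 0 0 0 -5 0.6; 0 0 0 0 0.6; 0 0 0 0 0.6",
)

```text
time: 3.7
position: [0.5319, 0.0696, 0.0988]
orientation: [1.616, 2.691, 0.001]
contact_force: [-1.7, -5.5, 10.2]
opening: 0.0626
finger_force: 42.5
```

```bash
python3 dial.py d2
```

```text
[531.9  69.6  98.8] [-1.7 -5.5 10.2] 3.7 [ 0.02  0.57  1.72 -0.    0.85 -0.47]
276.6808888140482 290.7039557322206
206 220 (140, 140, 3)
```

View pics/d2.png

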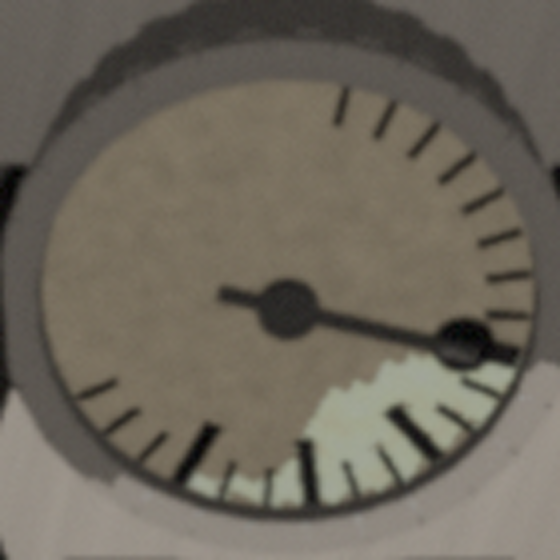

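The dot now lies under the needle: dot (463,342), needle line there about (463,344). Now I'll release, rise and check.

send_rows(
  plan="0 0 0 0 1; 0 0 0 0 1; 0 0 0 0 1; 0 0 0 0 1; 0 0 -20 0 1; 0 0 -40 0 1; 0 0 -42 0 1; 0 0 0 0 1; 0 0 0 0 1",
)

```text
time: 4.88
position: [0.5307, 0.07, 0.1988]
orientation: [-1.618, -2.693, 0.0]
contact_force: [-0.5, 0.1, -1.1]
opening: 0.0853
finger_force: 0.0
```

```bash
python3 dial.py d3
```

```text
[530.7  70.  198.8] [-0.5  0.1 -1.1] 4.875 [ 0.02  0.43  1.63 -0.    1.09 -0.47]
278.2726026040874 224.7867910166095
208 154 (140, 140, 3)
```

View pics/d3.png

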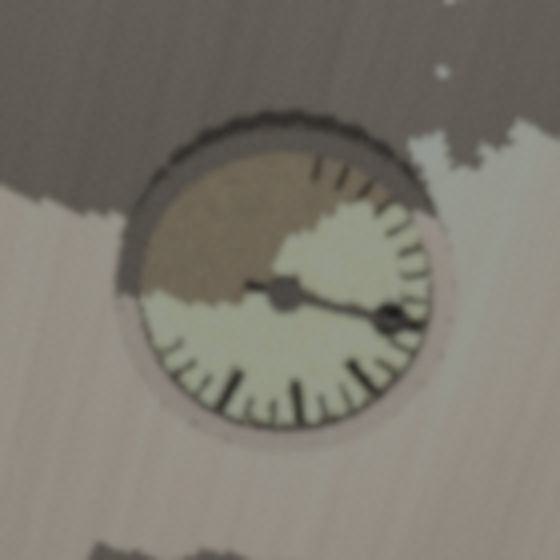

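```bash
python3 - <<'E'
from h import *
im=np.load("d3.npy",allow_pickle=True).item()
z=.097
h,tail,n,d,b=[onz(im,(x/4+207.6,y/4+153.6),z)[:2]*1000 for x,y in [(286,292),(248,285),(365,311),(390,318),(420,324)]]
print(h,[round(np.arctan2(*(p-q)[::-1]),3) for p,q in ((n,tail),(n,h),(d,h),(b,h))])
# dot: dark blob centroid near
c=im["frame"].min(2).astype(float)[154:294,208:348]
m=(c<60).astype(np.uint8); k,l,st,ce=cv2.connectedComponentsWithStats(m)
print([(st[i,4],np.round(ce[i]*4,0)) for i in range(1,k) if st[i,4]>8])
# key cap prediction vs. scene/side later
E
```

```text
[532.22289625  68.24399546] [np.float64(0.26), np.float64(0.241), np.float64(0.232), np.float64(0.243)]
[(np.int32(185), array([280., 129.])), (np.int32(44), array([393., 318.])), (np.int32(11), array([360., 375.])), (np.int32(11), array([228., 388.])), (np.int32(10), array([296., 402.]))]
```

The zero is on the pointer (dot 0.235, needle about 0.24 rad in world). Now I'll go over the key, shut the fingers and align the closing line with the tester's y.

send_rows(
  plan="0 0 -30 0 1; -38 -10 0 0 0; -38 -10 0 0 0; -38 -10 0 0 0; -38 -10 0 0 0; -40 -11 0 0 0; 0 0 0 -10.7 0; 0 0 0 -10.7 0; 0 0 0 -10.7 0; 0 0 0 -10.7 0; 0 0 0 -10.7 0; 0 0 0 -10.7 0; 0 0 0 -10.7 0; 0 0 0 0 0; 0 0 0 0 0",
)

```text
time: 6.8
position: [0.5759, -0.1234, 0.2285]
orientation: [0.346, -3.121, -0.001]
contact_force: [0.3, -0.1, -0.0]
opening: -0.0002
finger_force: 0.0
```

```bash
python3 - <<'E'
from h import *
s=arm.sense(); print(np.round(s["position"]*1000,1),np.round(s["contact_force"],1),s["time"],s["opening"],np.round(s["qpos"],2),s["orientation"])
A=[]
for n in("wrist","side","scene"):
    im=arm.get_image(n); np.save("k_"+n+".npy",im,allow_pickle=True); u,v=proj(im,[.5755,-.125,.125]); print(n,u,v)
    c=im["frame"]; x0,y0=int(np.clip(u-70,0,420)),int(np.clip(v-70,0,280)); print(x0,y0); A.append(cv2.resize(c[y0:y0+140,x0:x0+140],(398,398),interpolation=cv2.INTER_CUBIC))
cv2.imwrite("pics/k.png",np.hstack(A[:2]))
E
```

```text
[ 575.9 -123.4  228.5] [ 0.3 -0.1 -0. ] 6.8 -0.00022863437006462794 [-0.31  0.46  1.46  0.    1.22 -2.1 ] [ 3.45577173e-01 -3.12136880e+00 -8.22089860e-04]
wrist 273.9696897751341 221.37306375332
203 151
side 301.28511626513637 251.61601026533526
231 181
scene 197.81288672985707 211.5822956086739
127 141
```

View pics/k.png

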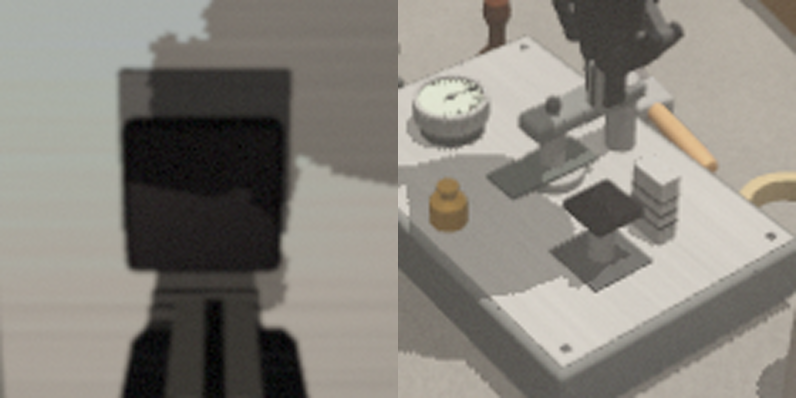

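Left (wrist): cap spans crop x 126–282, y 118–268, centre about (203,193), fingers below it. Right (side): cap at crop (207,209), clear of the step post.

```bash
python3 - <<'E'
from h import *
k=140/398
w=np.load("k_wrist.npy",allow_pickle=True).item(); s=np.load("k_side.npy",allow_pickle=True).item()
for x,y in [(126,118),(282,118),(282,268),(126,268),(203,193)]: print(np.round(onz(w,(203+x*k,151+y*k),.125)*1000,1))
print("side",np.round(onz(s,(231+207*k,181+209*k),.125)*1000,1))
E
```

```text
[ 557.6 -149.6  125. ]
[ 548.5 -109.1  125. ]
[590.  -98.8 125. ]
[ 599.6 -141.4  125. ]
[ 573.5 -125.1  125. ]
side [ 576.2 -135.5  125. ]
```

Cap centre is about (574.5,-125), 2 mm off and sized as expected. Descending to just above it.

send_rows(
  plan="2 -1 25 0 0; 0 0 25 0 0; 0 0 20 0 0; 0 0 10 0 0; 0 0 2 0 0; 0 0 0 0 0; 0 0 0 0 0",
)

```text
time: 7.82
position: [0.5747, -0.125, 0.148]
orientation: [-0.353, 3.121, -0.001]
contact_force: [-0.3, 0.9, -0.1]
opening: -0.0
finger_force: 0.0
```

send_rows(
  plan="0 0 2 0 0; 0 0 2 0 0; 0 0 0 0 0",
)

```text
time: 8.2
position: [0.5743, -0.1249, 0.1431]
orientation: [0.353, -3.121, -0.0]
contact_force: [-0.1, 0.0, -0.1]
opening: -0.0003
finger_force: 0.0
```

send_rows(
  plan="0 0 2 0 0; 0 0 2 0 0; 0 0 2 0 0; 0 0 0 0 0",
)

```text
time: 8.7
position: [0.5745, -0.1249, 0.1374]
orientation: [-0.353, 3.121, -0.0]
contact_force: [-0.2, 0.4, 5.4]
opening: 0.0001
finger_force: 2.8
```

Contact is as predicted. I'll press on towards TCP z≈106.

send_rows(
  plan="0 0 3 0 0; 0 0 3 0 0; 0 0 3 0 0; 0 0 3 0 0; 0 0 3 0 0; 0 0 3 0 0; 0 0 3 0 0; 0 0 3 0 0; 0 0 3 0 0; 0 0 2 0 0; 0 0 0 0 0; 0 0 0 0 0",
)

```text
time: 10.2
position: [0.5745, -0.1249, 0.1083]
orientation: [-0.353, 3.121, -0.0]
contact_force: [0.5, -0.4, 5.7]
opening: 0.0002
finger_force: 3.0
```

send_rows(
  plan="0 0 2 0 0; 0 0 0 0 0; 0 0 0 0 0",
)

```text
time: 10.58
position: [0.5745, -0.1249, 0.1064]
orientation: [-0.353, 3.121, -0.0]
contact_force: [-1.3, 1.2, 8.7]
opening: 0.0
finger_force: 4.4
```

```bash
python3 - <<'E'
from h import *
s=arm.sense(); print(np.round(s["position"]*1000,1),np.round(s["contact_force"],1),s["time"])
im=arm.get_image("side"); np.save("p.npy",im,allow_pickle=True); f=im["frame"]
u,v=proj(im,[.5745,-.125,.095]);a,b=proj(im,[.5310,.07,.1]);print(u,v,a,b)
R=lambda u,v,r:cv2.resize(f[int(v)-r:int(v)+r,int(u)-r:int(u)+r],(398,398),interpolation=cv2.INTER_CUBIC)
cv2.imwrite("pics/p.png",np.hstack([R(u+10,v-5,36),R(a,b,24)]))
E
```

```text
[ 574.5 -124.9  106.4] [-1.3  1.2  8.7] 10.575
300.44611804782784 262.5511494944801 247.70398076756953 215.73201011702392
```

View pics/p.png

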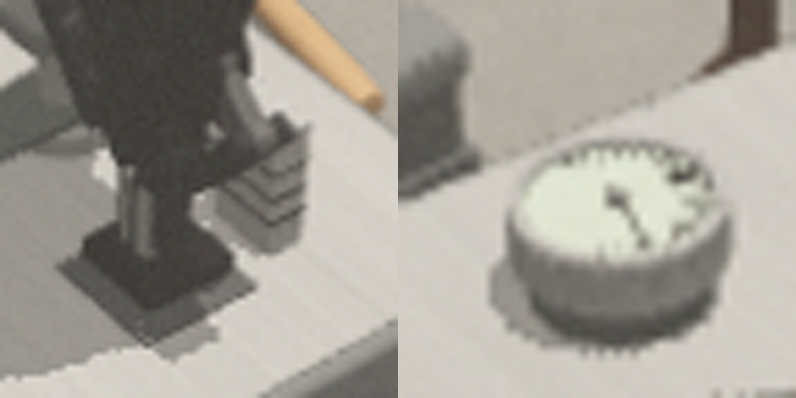

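The side view shows the cap low beside the post's lowest line. The needle, hub (613,195) to tip (645,247), is at the third thick bar. I'll check the angle and the cap height.

```bash
python3 - <<'E'
from h import *
im=np.load("p.npy",allow_pickle=True).item(); k=48/398
P=lambda x,y:onz(im,(247-24+(x-398)*k,215-24+y*k),.098)[:2]*1000
h,t,d=P(613,195),P(645,247),P(685,174)
print(h,t,d,[np.arctan2(*(p-h)[::-1]) for p in(t,d)],np.hypot(*(t-h)),np.hypot(*(d-h)))
h0=np.array([531,69.]);yaw=.225
for tr in (33,36,39):
    a=yaw-tr/12*.6; q=proj(im,[(531+21*np.cos(a))/1e3,(69+21*np.sin(a))/1e3,.098]); c=proj(im,[.531,.069,.098]); print(tr,(q-c)/k, c)
# cap near corner (tester -x,-y) and right corner predicted at heights; crop px
c,s=np.cos(yaw),np.sin(yaw); kk=72/398
for z in (.086,.089,.092):
    for lx,ly in ((-22,-22),(22,-22),(-22,22)):
        p=proj(im,[.5745+(c*lx-s*ly)/1e3,-.125+(s*lx+c*ly)/1e3,z]); print(z,np.round((p-[310-36,257-36])/kk,0),end=' ')
    print()
E
```

```text
[536.36971274  75.92310845] [535.54199154  49.17080715] [559.11027937  77.07849624] [np.float64(-1.6017266463277897), np.float64(0.050763693795718545)] 26.765103164479957 22.769898810964715
33 [36.99196981 37.50156621] [247.88506276 216.64407938]
36 [26.9149145  40.64514886] [247.88506276 216.64407938]
39 [16.20971659 42.86843842] [247.88506276 216.64407938]
0.086 [137. 302.] 0.086 [226. 255.] 0.086 [ 65. 240.] 
0.089 [137. 296.] 0.089 [226. 249.] 0.089 [ 66. 234.] 
0.092 [137. 290.] 0.092 [227. 243.] 0.092 [ 66. 228.]
```

The needle ratio (0.615, against 0.66 at 36 mm and 0.38 at 39 mm) and the TCP height (35.6 mm) both put the key at the third click. The force reads slightly under, so I'll nudge 0.5 mm and hold.

send_rows(
  plan="0 0 0.5 0 0; 0 0 0 0 0; 0 0 0 0 0; 0 0 0 0 0",
)

```text
time: 11.12
position: [0.5745, -0.1249, 0.106]
orientation: [-0.353, 3.121, -0.0]
contact_force: [-1.7, 0.6, 10.0]
opening: -0.0003
finger_force: 4.8
```

```bash
python3 - <<'E'
from h import *
print(arm.sense()["position"],arm.sense()["contact_force"]); print(arm.hand_in())
E
```

```text
[ 0.57451857 -0.12492262  0.10601055] [-1.70840578  0.5973651   9.98832636]
the job is handed in; nothing more can be done
None
```

I turned the bezel until its zero dot sat under the pointer (within about 0.02 rad), then pressed the load key to the third click, about 36 mm at 10 N, and handed the job in at 11 s with the gripper still holding it there; the hand-in gave no verdict back.

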